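Put the soy dispenser back into a snug condiment caddy

TASK

The refilled soy dispenser stands on the counter: put it back into the wooden condiment caddy, in the middle of the row between the toothpick pot and the pot with the round-knobbed lid. The five pots only just fit, so first slide the pots on either side apart, gently and without lifting them off the caddy's floor, until each pair stands up against its end of the caddy; then lower the dispenser straight down into the gap until it stands fully on the floor, square and upright like the others, and let go. Never force or knock the stoneware, keep the full dispenser upright, and do not disturb the bowls and the cup around.

Things in the scene. Friction and masses are not known exactly. Their poses are not given: they have to be found in the camera images.
- caddy: open-topped dark wooden box, fixed, 253 mm long (its y), 80 deep (its x); origin under its centre, on the counter. Inside 235 mm along y (end faces at y = -117.5 and +117.5), 62 along x, floor 10 mm above the counter. Walls 9 mm thick; long walls' top at 35 mm, end walls' at 58. Four pots stand in it in a row along its y
- caddy_floor (a point): centre of the caddy's inner floor, axes as the caddy; each pot slides along it under 1 to 2 N. With both pairs of pots against the caddy's ends, the gap in the middle of the row is 2 to 4 mm wider than the dispenser; the gap's middle may lie up to 14 mm from this point along y
- soy: soy dispenser, off-white stoneware: body 46 mm wide (its y), 56 deep (its x), 104 high; round stopper and small spout on top, to 125 mm, inside the body's outline; about 0.36 kg. Foot bevelled all round, 2 mm in over the lowest 4. Origin under its centre. May go in either way round. Starts on the counter left (+y) of the caddy
- pick: toothpick pot, off-white stoneware, toothpicks reach 105 mm; body 84 mm high, 56 deep (x). Hand-made as all four: width along the row (y) anywhere from 34 to 60 mm; about 0.28 kg; foot bevelled as the dispenser's, top edge 1 mm in over 2. Origin under its centre, axes as the caddy's at the start. Next to the middle, on either side; the gap there starts too narrow, free room lies behind
- salt: pot with a flat wooden lid and a round wooden knob (top at 100 mm); body 80 mm high, otherwise as the toothpick pot; stands across the middle from it
- pepper: shaker pot with a round perforated steel top (to 101 mm); body 86 mm high, otherwise as the toothpick pot; stands at either end of the row, a few mm from the end wall and from its neighbour
- sugar: pot with a flat wooden lid and a thin spoon handle sticking out (to 116 mm); body 80 mm high, otherwise as the toothpick pot; stands at the other end of the row, a few mm from the end wall and from its neighbour
- rice_bowl: grey-green bowl 116 mm across, 62 mm high, on the lacquer tray to the right (-y) of the caddy; leave alone; origin under its centre
- soup_bowl: dark lacquer bowl 96 mm across, 60 mm high, on the tray; leave alone; origin under its centre
- tea_cup: grey-green cup 72 mm across, 75 mm high, on the counter beyond the dispenser; leave alone; origin under its centre
There are look-alikes about, which are no part of the job. Leave any orange or yellow look-alike of the sugar alone.

How it is judged:
On the way:
1. the pots have been slid apart: the toothpick pot and the knob-lidded pot stand at least 87 mm apart, centre to centre (horizontal distance between pick and salt above 0.087 m), for 0.2 s.
At the end, for the whole second after the job is handed in: Dispenser on the caddy floor (3 mm), upright, square to it (0.1 rad), 6 mm or less off its centre line, directly between toothpick and knob-lidded pots (each within 58 mm, over 85 mm apart); all pots upright (0.06 rad), on the floor (4 mm), 10 mm or less off the line, at rest (z of soy in the frame of caddy_floor between -0.003 and 0.003 m and x of soy in the frame of caddy between -0.006 and 0.006 m and horizontal distance between soy and pick below 0.058 m and horizontal distance between soy and salt below 0.058 m and horizontal distance between pick and salt above 0.085 m and angle between each of soy, pick, salt, pepper, sugar's own z axis and vertical below 0.06 rad and angle between the x axis of soy and the x axis of caddy, either way round below 0.1 rad and linear speed of each of soy, pick, salt, pepper, sugar below 0.01 m/s and z of pick in the frame of caddy_floor between -0.004 and 0.004 m and x of pick in the frame of caddy between -0.01 and 0.01 m and z of salt in the frame of caddy_floor between -0.004 and 0.004 m and x of salt in the frame of caddy between -0.01 and 0.01 m and z of pepper in the frame of caddy_floor between -0.004 and 0.004 m and x of pepper in the frame of caddy between -0.01 and 0.01 m and z of sugar in the frame of caddy_floor between -0.004 and 0.004 m and x of sugar in the frame of caddy between -0.01 and 0.01 m); the robot touches nothing.
It fails at once if one pot or the dispenser is pressed against another or against the caddy with more than 35 N (contact force between soy and pick above 35 N or contact force between any of soy, pick and salt above 35 N or contact force between any of soy, pick, salt and pepper above 35 N or contact force between any of soy, pick, salt, pepper and sugar above 35 N or contact force between any of soy, pick, salt, pepper, sugar and caddy above 35 N).
It fails at once if one of the four pots is lifted 15 mm or more off the caddy's floor (z of any of pick, salt, pepper, sugar in the frame of caddy_floor above 0.015 m).
It fails at once if the soy dispenser or a pot is tipped by more than 0.35 rad (angle between any of pick, salt, pepper, sugar, soy's own z axis and vertical above 0.35 rad).
It fails at once if the rice bowl, the soup bowl or the tea cup is moved by more than 15 mm (distance of any of rice_bowl, soup_bowl, tea_cup from where it was at the start of the episode above 0.015 m).
It also fails if it takes over 70 s, if anything falls off the work surface, if the arm or the gripper's body presses on something with over 40 N, if the wrist force passes 120 N, or if a joint passes its speed limit or range.

ROBOT

A 6-joint arm with a two-finger parallel gripper is mounted at the origin on the work surface. World frame = base frame: x ahead of the robot, y to its left, z up, the work surface at z = 0. Lengths are in m, angles in rad, forces in N, time in s.
With the tool pointing down it reaches from about 0.3 to 0.775 m from the base axis. Payload 14.6 kg.
Tool frame: the origin (TCP) lies at the very end of the fingers, on their centre line; the grasp point (between the pads) lies 19 mm behind it; z points along the fingers, y is the line along which they close (so a half turn about z gives the same grasp; the last joint's range is limited). The gripper opens to 94 mm and grips with 3 to 60 N. Pads are 16 mm wide; open, the fingers measure 119 mm over their backs; the gripper's body (75 mm by 177 mm) begins 78 mm behind the grasp point.
Start: joints at [-1.296, 0.3, 1.521, -0, 1.321, -0.067], TCP at [0.184, -0.518, 0.174] pointing down, gripper open.
Joint ranges: [-3.03, 3.03], [-0.79, 2.21], [0.23, 2.52], [-1.04, 4.18], [0, 3.07], [-2.55, 2.55]. Speed limits (rad/s): [2.22, 2.22, 2.57, 3.14, 3.14, 3.14].

INTERFACE

Orientations are given as [roll, pitch, yaw] about the fixed x, y, z axes, in that order (R = Rz(yaw) Ry(pitch) Rx(roll)).
In Python, from station import ctrl, cams gives the robot as it stands. The module is installed in compiled form; this text tells all that it offers.
- The arm moves only by the tool arm_command, never from a script. Its argument "plan" is a list that holds one entry, the list of rows, each a list of 7 numbers: the shift along the tool's x, y, z in a scale on which 1.0 is 80 cm, then the turn, a rotation vector about the tool's x, y, z in normalised numbers (1 is 2 rad), then the closure, from -1 (fully open) to 1 (shut). A call has 1 to 12 rows; each row is the pose to reach, as a shift and turn from the pose commanded when the call began, along the tool's axes at that moment; what a row does not reach only later rows make up. A row lasts 1/10 s, in which the tool goes at most 50 mm and 8.59 degrees, less where a joint would pass 70% of its speed; a pose out of reach is approached as far as the arm can. No shift or turn number may pass 1 either way. A call with a gripper value outside its range is refused whole. The fingers move at their own pace and stop on an object; "squeeze" is the grip in N (left out, the last holds). Time passes only in rows, so rows that repeat a pose let the fingers close. It gives the time, the measured TCP pose, the force, the opening and the grip force at its end, in the units of the state.
- ctrl.get_obs(): the state, without advancing time (a new reading comes with each control period).
- cams.camera(name): name is "scene" or "top"; returns (picture, depth): 480x640x3 uint8, blue, green, red; 480x640 float32, m along the optical axis (not along the pixel's ray), 0 where there is no reading.
- cams.camera_info(name): a dict with "fx", "fy", "cx", "cy" (pixels), "world_to_cam" (4x4, takes a point from world to camera coordinates). Camera axes: x right, y down, z forward; pixel columns grow to the right and rows downward; lengths in m; the calibration is good to about 2 mm. A picture is of the moment at which its call begins. camera_info takes no time and is no camera call.
- ctrl.hand_in(): hands the job in; it is judged then, once.
The state is a dict: "time_s": time; "qpos": joint angles; "joint_vel": joint speeds; "tau": joint torques, N m; "ee_pos": TCP position; "eef_rot": TCP orientation; "force": force on the tool from outside, world axes, zero at the start; "moment": the same for the moment, N m; "grip_width": finger opening in m; "grip_force": force on a finger pad.
Only numpy, scipy, OpenCV 4.12 (cv2) and the standard library are available. Lean on these libraries where they do the work, as an engineer would, in place of code of your own. Each camera call takes 0.05 s, during which the arm holds its last target. There are 200 camera calls.

## Working session

There is one attempt and no reset: what is moved stays moved. The work goes in short steps, Python scripts to look and compute and a tool call to move; the robot and the scene stay as the last step left them, time stands still between calls to the robot, and variables do not carry over. Pictures are saved under pics/ and viewed, at most 10 in all, crops included, and the job is handed in when it is done.

Besides the shell and the picture viewer there is one more tool, called after "Request:" as a command line: name --argument value ..., lists and objects as JSON in quotes. arm_command: Moves the arm, as the interface text tells. Its arguments: {"type":"object","properties":{"plan":{"type":"array"},"squeeze":{"type":"number"}},"required":["plan"]}

```bash
mkdir -p pics; python3 - <<'E'
from station import ctrl,cams
import cv2,numpy as np,pickle
for n in("scene","top"):
    p,d=cams.camera(n);cv2.imwrite(f"pics/{n}0.png",p);np.save(f"{n}0.npy",d)
    i=cams.camera_info(n);print(n,i["fx"],i["fy"],i["cx"],i["cy"],np.round(i["world_to_cam"],3).tolist())
o=ctrl.get_obs();print(o)
E
```

```text
scene 494.3692961134415 494.3692961134415 316.7891264708102 237.92122738492756 [[-0.202, 0.979, -0.003, 0.221], [0.683, 0.139, -0.717, -0.352], [-0.702, -0.147, -0.697, 1.449], [0.0, 0.0, 0.0, 1.0]]
top 481.0089945111014 481.0089945111014 327.41218625732137 238.14164202315993 [[0.012, -1.0, -0.008, -0.133], [-0.998, -0.012, -0.063, 0.572], [0.063, 0.009, -0.998, 1.002], [0.0, 0.0, 0.0, 1.0]]
{'time_s': 0.1, 'qpos': array([-1.29557496e+00,  3.00400664e-01,  1.52151329e+00,  1.38838925e-05,
        1.32071481e+00, -6.65893771e-02]), 'joint_vel': array([ 0.00179282, -0.00163081, -0.00088546,  0.00025327, -0.00117617,
       -0.00038875]), 'tau': array([ 4.63634660e-04, -5.32648051e+01, -3.53285801e+01,  7.08997459e-02,
        2.34483078e-02, -6.33535251e-05]), 'ee_pos': array([ 0.18428948, -0.51791912,  0.17305366]), 'eef_rot': array([-3.14055973e+00, -8.23615716e-05,  3.41807254e-01]), 'force': array([-0.58020707, -0.23778361, -0.50698732]), 'moment': array([-0.02204665,  0.02015146, -0.04015461]), 'grip_force': 0.0, 'grip_width': 0.0935596782291606}
```

View pics/scene0.png

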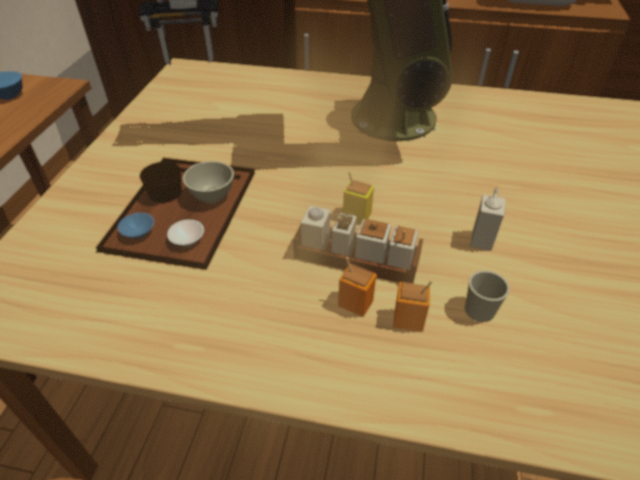

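View pics/top0.png

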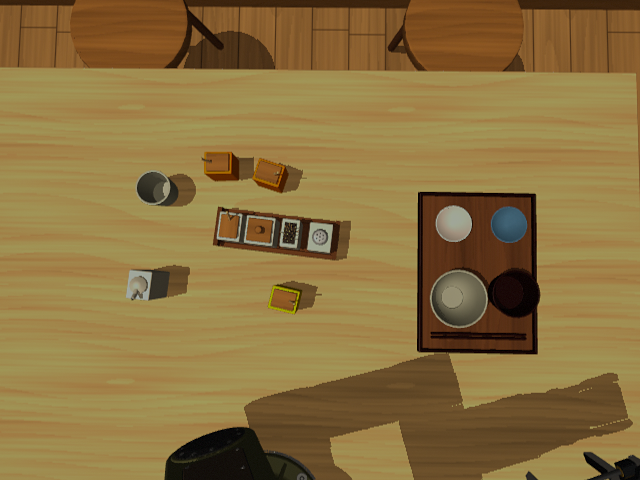

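```bash
python3 - <<'E'
import cv2
p=cv2.imread("pics/top0.png")[190:310,115:345];cv2.imwrite("pics/crop0.png",cv2.resize(p,None,fx=3.4,fy=3.4,interpolation=cv2.INTER_CUBIC))
E
```

```text
(no output)
```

View pics/crop0.png

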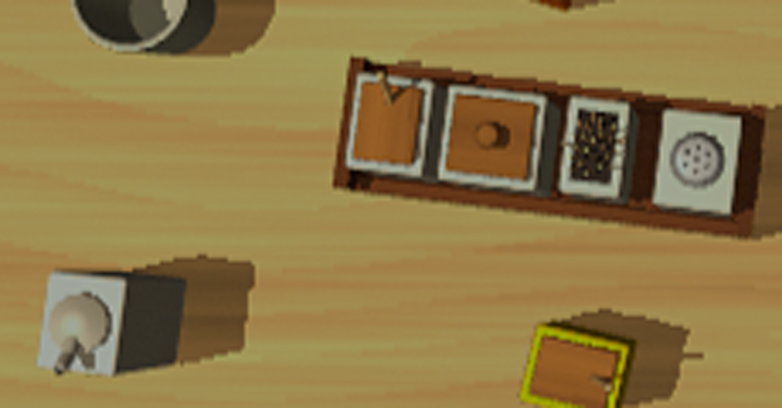

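The crop shows, +y (left) to right: sugar (229,227), salt (260,231), pick (291,233), pepper (320,237). The soy dispenser is at (140,285). What could be mistaken for a target: the orange pots (220,163) and (270,174) and the yellow pot (284,299), all sugar look-alikes, plus the tea cup (154,188). I choose the off-white pots inside the caddy and the off-white body with a stopper.

```bash
cat > h.py <<'E'
import numpy as np,cv2
from station import ctrl,cams
def cloud(n,d):
    i=cams.camera_info(n);v,u=np.mgrid[:480,:640]
    P=np.stack([(u-i["cx"])/i["fx"]*d,(v-i["cy"])/i["fy"]*d,d],-1)
    T=np.linalg.inv(i["world_to_cam"]);return P@T[:3,:3].T+T[:3,3]
def rect(P,m,lo,hi):
    m=m&(P[...,2]>lo)&(P[...,2]<hi)
    n,l,s,c=cv2.connectedComponentsWithStats(m.astype(np.uint8),connectivity=4)
    out=[]
    for k in range(1,n):
        if s[k,4]<40: continue
        Q=P[l==k];r=cv2.minAreaRect((Q[:,:2]*1000).astype(np.float32))
        out.append((np.round(c[k]),s[k,4],np.round(r[0],1),np.round(r[1],1),round(r[2],1),np.round(np.median(Q[:,2])*1000,1)))
    return out
E
python3 - <<'E'
from h import *
p=cv2.imread("pics/top0.png");d=np.load("top0.npy");P=cloud("top",d)
roi=np.zeros((480,640),bool);roi[140:320,115:360]=1
print("table",np.median(P[330:350,150:250,2]))
for lo,hi in((.084,.1),(.1,.112),(.112,.14),(.05,.064),(.03,.064)):
    print(lo,hi)
    for o in rect(P,roi&(d>0),lo,hi): print(*o)
# row profile heights along caddy
for v,us in((231,range(212,345,1)),):
    print([(u,int(P[v+round((u-277)*.1),u,2]*1000)) for u in us])
ps=cv2.imread("pics/scene0.png");S=cloud("scene",np.load("scene0.npy"));print("scene table",np.median(S[330:350,150:250,2]))
E
```

```text
table -0.0005869333659271891
0.084 0.1
[209. 161.] 74 [720.2 113.2] [16.3 33.4] 80.5 86.3
[220. 162.] 190 [719.   90.3] [34.7 32.4] 2.8 85.5
[268. 172.] 296 [700.5  -5.9] [46.1 35.9] 72.2 85.5
[229. 227.] 637 [590.3  68. ] [46.2 56. ] 83.4 93.9
[260. 230.] 770 [583.3   8.4] [58.5 56.1] 84.0 94.0
[290. 233.] 479 [578.1 -51.6] [36.3 56. ] 83.7 93.7
[320. 238.] 459 [ 570.7 -111.6] [45.7 55.9] 83.7 95.1
[152. 286.] 85 [471.1 215.4] [ 2.2 55.1] 84.2 91.5
[283. 300.] 318 [447.5 -40.7] [45.  35.6] 76.6 85.8
0.1 0.112
[258. 230.] 51 [583.4   7.3] [13.7 14.4] 83.0 107.4
[320. 237.] 201 [ 570.5 -111.1] [31.3 29.3] 1.2 106.7
[140. 284.] 530 [473.4 237.5] [47.2 55.7] 84.4 103.6
0.112 0.14
[136. 288.] 133 [467.1 235.7] [37.4 24.1] 18.4 114.8
0.05 0.064
[227. 172.] 52 [701.2  88.8] [25.2 60.2] 31.1 56.7
[145. 185.] 123 [674.8 244.5] [32.4 61.4] 69.1 57.1
[169. 195.] 45 [658.1 201.6] [12.7 50.5] 68.9 56.7
[217. 226.] 138 [593.8  99.7] [ 9.7 79.7] 83.9 56.8
[336. 240.] 173 [ 567.8 -143. ] [ 8.9 78.9] 83.8 57.6
[158. 285.] 65 [470.6 215.6] [ 4.1 55.4] 83.0 57.7
0.03 0.064
[228. 172.] 154 [706.8  85. 
[... 1156 characters left out ...]
 93), (286, 94), (287, 93), (288, 94), (289, 102), (290, 94), (291, 93), (292, 107), (293, 93), (294, 94), (295, 93), (296, 93), (297, 94), (298, 93), (299, 81), (300, 57), (301, 25), (302, 4), (303, 12), (304, 10), (305, 8), (306, 11), (307, 10), (308, 10), (309, 97), (310, 91), (311, 95), (312, 101), (313, 106), (314, 1034), (315, 110), (316, 108), (317, 107), (318, 110), (319, 109), (320, 110), (321, 108), (322, 106), (323, 106), (324, 111), (325, 104), (326, 105), (327, 104), (328, 93), (329, 99), (330, 95), (331, 95), (332, 8), (333, 6), (334, 56), (335, 59), (336, 56), (337, 55), (338, 57), (339, -2), (340, -1), (341, 0), (342, 0), (343, -1), (344, 1)]
scene table 0.0011231252785144918
```

```bash
cat >> h.py <<'E'
from scipy.spatial.transform import Rotation as Ro
C=np.array([580.8,-21.6]);YAW=-.108
ey=np.array([-np.sin(YAW),np.cos(YAW)]);ex=np.array([np.cos(YAW),np.sin(YAW)])
def go(x,y,z,yaw=np.pi/2+YAW):
    o=ctrl.get_obs();R=Ro.from_euler("xyz",o["eef_rot"]);G=Ro.from_euler("xyz",[np.pi,0,yaw])
    print(np.round(R.inv().apply(np.array([x,y,z])-o["ee_pos"]*1000),1).tolist(),np.round((R.inv()*G).as_rotvec(),3).tolist())
def cad(s,x,z): g=C+s*ey+x*ex; go(g[0],g[1],z)
def st():
    o=ctrl.get_obs();e=o["ee_pos"]*1000;r=e[:2]-C
    print(o["time_s"],"caddy x,s,z",np.round([r@ex,r@ey,e[2]],1),"rot",np.round(o["eef_rot"],4),"F",np.round(o["force"],1),"w",round(o["grip_width"]*1000,1),"g",round(o["grip_force"],1))
E
python3 -c "
from h import *
cad(-30,0,174)"
```

```text
[526.9, -307.7, -0.6] [-0.001, -0.001, -1.121]
```

The manual's scale: shifts go in shares of 80 cm and turns go in shares of 2 rad. Converting my numbers, 527 mm / 800 = 0.6588, -307.7 mm / 800 = -0.3846, -1.121 rad / 2 = -0.5605.

Request:
arm_command --plan '[[[0.0563, -0.0325, 0, 0, 0, -0.05, -1], [0.1125, -0.065, 0, 0, 0, -0.1, -1], [0.1688, -0.0975, 0, 0, 0, -0.15, -1], [0.225, -0.13, 0, 0, 0, -0.2, -1], [0.275, -0.1625, 0, 0, 0, -0.25, -1], [0.3313, -0.1938, 0, 0, 0, -0.3, -1], [0.3875, -0.225, 0, 0, 0, -0.35, -1], [0.4375, -0.2575, 0, 0, 0, -0.4, -1], [0.4938, -0.29, 0, 0, 0, -0.45, -1], [0.55, -0.3225, 0, 0, 0, -0.5, -1], [0.6063, -0.355, 0, 0, 0, -0.55, -1], [0.6588, -0.3846, -0.0008, 0, 0, -0.5605, -1]]]' --squeeze 10

```text
time_s: 1.3
ee_pos: [0.5718, -0.0575, 0.1738]
eef_rot: [-3.141, 0.0, 1.467]
force: [-0.8, -1.2, 0.8]
grip_width: 0.0939
grip_force: 0.0
```

```bash
python3 -c "
from h import *
st();cad(-30,0,49)"
```

```text
1.3 caddy x,s,z [ -5.  -36.7 173.8] rot [-3.1411  0.      1.4667] F [-0.8 -1.2  0.8] w 93.9 g 0.0
[6.7, 5.1, 124.8] [-0.0, 0.0, 0.004]
```

To row units: 125 mm / 800 = 0.1563, 115 mm / 800 = 0.1438.

Request:
arm_command --plan '[[[0, 0, 0, 0, 0, 0, -1], [0, 0, 0, 0, 0, 0, -1], [0, 0, 0.0313, 0, 0, 0, -1], [0, 0, 0.0625, 0, 0, 0, -1], [0, 0, 0.0938, 0, 0, 0, -1], [0, 0, 0.125, 0, 0, 0, -1], [0, 0, 0.1438, 0, 0, 0, -1], [0, 0, 0.1563, 0, 0, 0, -1], [0, 0, 0.1563, 0, 0, 0, -1], [0, 0, 0.1563, 0, 0, 0, -1]]]'

```text
time_s: 2.3
ee_pos: [0.5711, -0.06, 0.0498]
eef_rot: [3.141, 0.0, 1.462]
force: [1.2, 0.9, 0.1]
grip_width: 0.094
grip_force: 0.0
```

```bash
python3 -c "
from h import *
st();cad(-30,0,49)"
```

```text
2.3 caddy x,s,z [ -5.5 -39.3  49.8] rot [3.1408e+00 1.0000e-04 1.4620e+00] F [1.2 0.9 0.1] w 94.0 g 0.0
[9.3, 5.5, 0.8] [0.001, 0.0, -0.001]
```

To row units: 9.3 mm / 800 = 0.0116, 5.5 mm / 800 = 0.0069.

Request:
arm_command --plan '[[[0.0063, 0.0038, 0.0006, 0, 0, 0, -1], [0.0116, 0.0069, 0.001, 0, 0, 0, -1], [0.0116, 0.0069, 0.001, 0, 0, 0, -1], [0.0116, 0.0069, 0.001, 0, 0, 0, -1]]]'

```text
time_s: 2.7
ee_pos: [0.5775, -0.0506, 0.0484]
eef_rot: [3.141, 0.0, 1.463]
force: [-0.1, -0.0, -0.8]
grip_width: 0.0935
grip_force: 0.0
```

Request:
arm_command --plan '[[[0, 0, 0, 0, 0, 0, 0], [0, 0, 0, 0, 0, 0, 0.2], [0, 0, 0, 0, 0, 0, 0.4], [0, 0, 0, 0, 0, 0, 0.6], [0, 0, 0, 0, 0, 0, 0.6], [0, 0, 0, 0, 0, 0, 0.6], [0, 0, 0, 0, 0, 0, 0.6], [0, 0, 0, 0, 0, 0, 0.6]]]' --squeeze 10

```text
time_s: 3.5
ee_pos: [0.5775, -0.0508, 0.0483]
eef_rot: [3.141, 0.0, 1.463]
force: [-0.2, 0.5, -0.1]
grip_width: 0.0559
grip_force: 10.0
```

```bash
python3 -c "
from h import *
st()"
```

```text
3.5 caddy x,s,z [ -0.2 -29.4  48.3] rot [3.1414 0.     1.4628] F [-0.2  0.5 -0.1] w 55.9 g 10.0
```

To row units: -20 mm / 800 = -0.025, -19 mm / 800 = -0.0238.

Request:
arm_command --plan '[[[-0.0025, 0, 0, 0, 0, 0, 0.6], [-0.005, 0, 0, 0, 0, 0, 0.6], [-0.0075, 0, 0, 0, 0, 0, 0.6], [-0.01, 0, 0, 0, 0, 0, 0.6], [-0.0125, 0, 0, 0, 0, 0, 0.6], [-0.015, 0, 0, 0, 0, 0, 0.6], [-0.0175, 0, 0, 0, 0, 0, 0.6], [-0.02, 0, 0, 0, 0, 0, 0.6], [-0.0225, 0, 0, 0, 0, 0, 0.6], [-0.0238, 0, 0, 0, 0, 0, 0.6], [-0.025, 0, 0, 0, 0, 0, 0.6], [-0.025, 0, 0, 0, 0, 0, 0.6]]]'

```text
time_s: 4.7
ee_pos: [0.5755, -0.0708, 0.0487]
eef_rot: [3.141, -0.0, 1.463]
force: [0.1, 1.9, 5.3]
grip_width: 0.0561
grip_force: 10.0
```

Request:
arm_command --plan '[[[-0.0013, 0, 0, 0, 0, 0, 0.6], [-0.0025, 0, 0, 0, 0, 0, 0.6], [-0.0031, 0, 0, 0, 0, 0, 0.6], [-0.0031, 0, 0, 0, 0, 0, 0.6]]]'

```text
time_s: 5.1
ee_pos: [0.5752, -0.0732, 0.0487]
eef_rot: [3.141, -0.0, 1.463]
force: [-1.2, 1.0, 6.3]
grip_width: 0.0555
grip_force: 10.0
```

To row units: -1 mm / 800 = -0.0013, -0.5 mm / 800 = -0.0006.

Request:
arm_command --plan '[[[-0.0006, 0, 0, 0, 0, 0, 0.6], [-0.0013, 0, 0, 0, 0, 0, 0.6], [-0.0013, 0, 0, 0, 0, 0, 0.6]]]'

```text
time_s: 5.4
ee_pos: [0.5751, -0.0742, 0.0487]
eef_rot: [3.141, -0.0, 1.463]
force: [0.1, 2.3, 6.0]
grip_width: 0.0559
grip_force: 10.0
```

```bash
python3 -c "
from h import *
st()"
```

```text
5.4 caddy x,s,z [  0.  -52.9  48.7] rot [ 3.1408e+00 -1.0000e-04  1.4628e+00] F [0.1 2.3 6. ] w 55.9 g 10.0
```

To row units: -1 mm / 800 = -0.0013, -0.5 mm / 800 = -0.0006.

Request:
arm_command --plan '[[[-0.0006, 0, 0, 0, 0, 0, 0.6], [-0.0013, 0, 0, 0, 0, 0, 0.6], [-0.0013, 0, 0, 0, 0, 0, 0.6]]]'

```text
time_s: 5.7
ee_pos: [0.575, -0.0752, 0.0486]
eef_rot: [3.141, -0.0, 1.463]
force: [-0.1, 2.0, 5.7]
grip_width: 0.0561
grip_force: 10.0
```

To row units: -1 mm / 800 = -0.0013, -0.5 mm / 800 = -0.0006.

Request:
arm_command --plan '[[[-0.0006, 0, 0, 0, 0, 0, 0.6], [-0.0013, 0, 0, 0, 0, 0, 0.6], [-0.0013, 0, 0, 0, 0, 0, 0.6]]]'

```text
time_s: 6.0
ee_pos: [0.5749, -0.0762, 0.0486]
eef_rot: [3.141, -0.0, 1.463]
force: [-0.5, 2.4, 5.4]
grip_width: 0.0558
grip_force: 10.0
```

```bash
cat >> h.py <<'E'
def pots(tag):
    p,d=cams.camera("top");cv2.imwrite(f"pics/top{tag}.png",p);np.save(f"top{tag}.npy",d);P=cloud("top",d)
    r=P[...,:2]*1000-C;S=r@ey;X=r@ex;z=P[...,2]
    roi=(abs(X)<40)&(abs(S)<135)&(d>0)&(p.min(-1)>60)
    m=(z>.086)&(z<.1)&roi&(abs(X)<29)
    # off-white rims: low saturation; extents along s, robust per component
    n,l,st_,c=cv2.connectedComponentsWithStats(((z>.086)&(z<.1)&(abs(X)<31)&(abs(S)<125)).astype(np.uint8),connectivity=4)
    for k in range(1,n):
        if st_[k,4]<80: continue
        q=l==k;print(np.round(c[k]),st_[k,4],"s %.1f..%.1f x %.1f..%.1f"%(*np.percentile(S[q],[1,99]),*np.percentile(X[q],[1,99])))
E
python3 -c "
from h import *
pots('1');st()"
```

```text
[229. 227.] 615 s 67.7..112.2 x -27.5..26.6
[332. 241.] 102 s -118.9..-108.0 x -27.5..26.7
6.05 caddy x,s,z [ -0.  -54.9  48.6] rot [ 3.1410e+00 -1.0000e-04  1.4628e+00] F [0.6 1.3 4.8] w 55.7 g 10.0
```

View pics/top1.png

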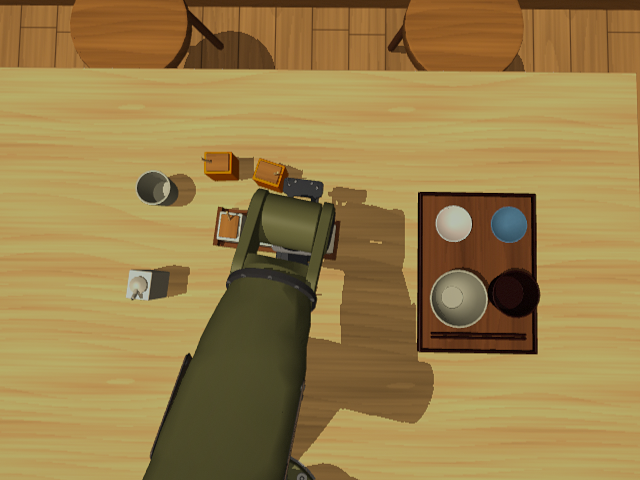

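The arm hides most of the row at (290,225). Pepper's outer edge at (336,240) is now at the end wall. I'll push a little more to confirm.

To row units: -1.5 mm / 800 = -0.0019, -1 mm / 800 = -0.0013.

Request:
arm_command --plan '[[[-0.0006, 0, 0, 0, 0, 0, 0.6], [-0.0013, 0, 0, 0, 0, 0, 0.6], [-0.0019, 0, 0, 0, 0, 0, 0.6], [-0.0019, 0, 0, 0, 0, 0, 0.6]]]'

```text
time_s: 6.45
ee_pos: [0.5747, -0.0777, 0.0486]
eef_rot: [3.141, -0.0, 1.463]
force: [0.2, 1.8, 5.4]
grip_width: 0.0558
grip_force: 10.0
```

```bash
python3 -c "
from h import *
pots('2');st()"
```

```text
[229. 227.] 623 s 67.3..112.2 x -27.6..26.7
[333. 241.] 98 s -120.4..-110.0 x -28.3..25.1
6.5 caddy x,s,z [ -0.  -56.4  48.5] rot [ 3.1410e+00 -1.0000e-04  1.4628e+00] F [0.3 1.7 5. ] w 55.8 g 10.0
```

Request:
arm_command --plan '[[[-0.0006, 0, 0, 0, 0, 0, 0.6], [-0.0013, 0, 0, 0, 0, 0, 0.6], [-0.0019, 0, 0, 0, 0, 0, 0.6], [-0.0025, 0, 0, 0, 0, 0, 0.6]]]'

```text
time_s: 6.9
ee_pos: [0.5746, -0.0787, 0.0485]
eef_rot: [3.141, -0.001, 1.463]
force: [0.9, 9.0, 5.3]
grip_width: 0.056
grip_force: 10.0
```

To row units: 0.5 mm / 800 = 0.0006.

Request:
arm_command --plan '[[[0.0006, 0, 0, 0, 0, 0, 0.2], [0.0006, 0, 0, 0, 0, 0, -0.2], [0.0006, 0, 0, 0, 0, 0, -0.6], [0.0006, 0, 0, 0, 0, 0, -1], [0.0006, 0, 0, 0, 0, 0, -1], [0.0006, 0, 0, 0, 0, 0, -1], [0.0006, 0, 0, 0, 0, 0, -1]]]'

```text
time_s: 7.6
ee_pos: [0.5743, -0.0792, 0.0481]
eef_rot: [-3.141, 0.0, 1.463]
force: [0.2, -0.5, 0.6]
grip_width: 0.0918
grip_force: 0.0
```

```bash
python3 -c "
from h import *
st();cad(31,0,48.5)"
```

```text
7.6 caddy x,s,z [ -0.3 -58.   48.1] rot [-3.1414  0.      1.4627] F [ 0.2 -0.5  0.6] w 91.8 g 0.0
[89.0, 0.3, -0.4] [-0.0, 0.0, -0.0]
```

To row units: 89 mm / 800 = 0.1113, 85 mm / 800 = 0.1063.

Request:
arm_command --plan '[[[0.0188, 0, 0, 0, 0, 0, -1], [0.0438, 0, 0, 0, 0, 0, -1], [0.0688, 0, 0, 0, 0, 0, -1], [0.0938, 0, 0, 0, 0, 0, -1], [0.1063, 0, 0, 0, 0, 0, -1], [0.1113, 0.0004, 0, 0, 0, 0, -1], [0.1113, 0.0004, 0, 0, 0, 0, -0.4], [0.1113, 0.0004, 0, 0, 0, 0, 0], [0.1113, 0.0004, 0, 0, 0, 0, 0.3], [0.1113, 0.0004, 0, 0, 0, 0, 0.6], [0.1113, 0.0004, 0, 0, 0, 0, 0.6], [0.1113, 0.0004, 0, 0, 0, 0, 0.6]]]'

```text
time_s: 8.8
ee_pos: [0.5842, 0.0091, 0.0483]
eef_rot: [3.142, 0.0, 1.463]
force: [-0.1, -1.1, 0.2]
grip_width: 0.0558
grip_force: 10.0
```

To row units: 10 mm / 800 = 0.0125, 9 mm / 800 = 0.0113.

Request:
arm_command --plan '[[[0, 0, 0, 0, 0, 0, 0.6], [0, 0, 0, 0, 0, 0, 0.6], [0.0025, 0, 0, 0, 0, 0, 0.6], [0.005, 0, 0, 0, 0, 0, 0.6], [0.0075, 0, 0, 0, 0, 0, 0.6], [0.01, 0, 0, 0, 0, 0, 0.6], [0.0113, 0, 0, 0, 0, 0, 0.6], [0.0125, 0, 0, 0, 0, 0, 0.6], [0.0125, 0, 0, 0, 0, 0, 0.6]]]'

```text
time_s: 9.7
ee_pos: [0.5853, 0.0193, 0.0483]
eef_rot: [-3.142, 0.0, 1.463]
force: [-0.5, -1.5, 1.0]
grip_width: 0.0561
grip_force: 10.0
```

```bash
python3 -c "
from h import *
st()"
```

```text
9.7 caddy x,s,z [ 0.1 41.1 48.3] rot [-3.1416  0.      1.4628] F [-0.5 -1.5  1. ] w 56.1 g 10.0
```

To row units: 2 mm / 800 = 0.0025, 1.5 mm / 800 = 0.0019.

Request:
arm_command --plan '[[[0.0006, 0, 0, 0, 0, 0, 0.6], [0.0013, 0, 0, 0, 0, 0, 0.6], [0.0019, 0, 0, 0, 0, 0, 0.6], [0.0025, 0, 0, 0, 0, 0, 0.6]]]'

```text
time_s: 10.1
ee_pos: [0.5856, 0.0212, 0.0483]
eef_rot: [3.142, 0.0, 1.463]
force: [0.4, -2.1, 0.5]
grip_width: 0.0559
grip_force: 10.0
```

To row units: 1 mm / 800 = 0.0013, 0.5 mm / 800 = 0.0006.

Request:
arm_command --plan '[[[0.0006, 0, 0, 0, 0, 0, 0.6], [0.0013, 0, 0, 0, 0, 0, 0.6], [0.0013, 0, 0, 0, 0, 0, 0.6]]]'

```text
time_s: 10.4
ee_pos: [0.5856, 0.0215, 0.0483]
eef_rot: [-3.141, 0.001, 1.463]
force: [-0.2, -7.6, 0.8]
grip_width: 0.0556
grip_force: 10.0
```

To row units: 1 mm / 800 = 0.0013, 0.5 mm / 800 = 0.0006.

Request:
arm_command --plan '[[[0.0006, 0, 0, 0, 0, 0, 0.6], [0.0013, 0, 0, 0, 0, 0, 0.6], [0.0013, 0, 0, 0, 0, 0, 0.6]]]'

```text
time_s: 10.7
ee_pos: [0.5856, 0.022, 0.0483]
eef_rot: [-3.141, 0.002, 1.462]
force: [-2.0, -10.9, 1.3]
grip_width: 0.0556
grip_force: 10.0
```

To row units: -130 mm / 800 = -0.1625, -120 mm / 800 = -0.15.

Request:
arm_command --plan '[[[-0.0009, 0, 0, 0, 0, 0, 0.2], [-0.0009, 0, 0, 0, 0, 0, -0.2], [-0.0009, 0, 0, 0, 0, 0, -0.6], [-0.0009, 0, 0, 0, 0, 0, -1], [-0.0009, 0, 0, 0, 0, 0, -1], [-0.0009, 0, -0.0375, 0, 0, 0, -1], [-0.0009, 0, -0.0813, 0, 0, 0, -1], [-0.0009, 0, -0.125, 0, 0, 0, -1], [-0.0009, 0, -0.15, 0, 0, 0, -1], [-0.0009, 0, -0.1625, 0, 0, 0, -1], [-0.0009, 0, -0.1625, 0, 0, 0, -1]]]'

```text
time_s: 11.8
ee_pos: [0.586, 0.0226, 0.179]
eef_rot: [3.14, -0.0, 1.463]
force: [-1.4, 0.1, -0.3]
grip_width: 0.0939
grip_force: 0.0
```

```bash
python3 -c "
from h import *
st();go(473.4,237.5,180,np.radians(84.4))"
```

```text
11.8 caddy x,s,z [  0.4  44.5 179. ] rot [ 3.1400e+00 -2.0000e-04  1.4629e+00] F [-1.4  0.1 -0.3] w 93.9 g 0.0
[201.5, -135.1, -1.2] [0.002, -0.0, -0.01]
```

To row units: 201.5 mm / 800 = 0.2519, -135.1 mm / 800 = -0.1689, -0.01 rad / 2 = -0.005.

Request:
arm_command --plan '[[[0.025, -0.0163, 0, 0, 0, 0, -1], [0.0525, -0.035, 0, 0, 0, 0, -1], [0.08, -0.0538, 0, 0, 0, 0, -1], [0.1075, -0.0725, 0, 0, 0, 0, -1], [0.135, -0.0913, 0, 0, 0, 0, -1], [0.1625, -0.1088, 0, 0, 0, 0, -1], [0.19, -0.1275, 0, 0, 0, -0.005, -1], [0.215, -0.145, 0, 0, 0, -0.005, -1], [0.235, -0.1575, 0, 0, 0, -0.005, -1], [0.2475, -0.165, 0, 0, 0, -0.005, -1], [0.2519, -0.1689, 0, 0.001, 0, -0.005, -1], [0.2519, -0.1689, 0, 0.001, 0, -0.005, -1]]]'

```text
time_s: 13.0
ee_pos: [0.4729, 0.2374, 0.1777]
eef_rot: [-3.139, 0.0, 1.473]
force: [-0.4, -0.4, -0.1]
grip_width: 0.0937
grip_force: 0.0
```

```bash
python3 -c "
from h import *
st();go(473.4,237.5,66,np.radians(84.4))"
```

```text
13.0 caddy x,s,z [-135.2  245.8  177.7] rot [-3.1387e+00  4.0000e-04  1.4732e+00] F [-0.4 -0.4 -0.1] w 93.7 g 0.0
[0.2, 0.8, 111.7] [-0.003, 0.0, 0.0]
```

Request:
arm_command --plan '[[[0, 0, 0.025, 0, 0, 0, -1], [0, 0.0004, 0.0625, 0, 0, 0, -1], [0, 0.0004, 0.1, 0, 0, 0, -1], [0, 0.0004, 0.125, 0, 0, 0, -1], [0, 0.0004, 0.1375, 0, 0, 0, -1], [0, 0.0004, 0.14, 0, 0, 0, -1], [0, 0.0004, 0.14, 0, 0, 0, -0.5], [0, 0.0004, 0.14, 0, 0, 0, 0], [0, 0.0004, 0.14, 0, 0, 0, 0.3], [0, 0.0004, 0.14, 0, 0, 0, 0.6], [0, 0.0004, 0.14, 0, 0, 0, 0.6], [0, 0.0004, 0.14, 0, 0, 0, 0.6]]]' --squeeze 20

```text
time_s: 14.2
ee_pos: [0.4734, 0.2375, 0.0665]
eef_rot: [-3.14, -0.0, 1.473]
force: [1.2, 0.3, 2.0]
grip_width: 0.0554
grip_force: 20.0
```

```bash
python3 -c "
from h import *
st();pots('3')"
```

```text
14.2 caddy x,s,z [-134.7  246.    66.5] rot [-3.1402e+00 -3.0000e-04  1.4728e+00] F [1.2 0.3 2. ] w 55.4 g 20.0
[242. 228.] 1380 s 14.0..115.6 x -28.1..26.4
[295. 235.] 477 s -59.3..-24.1 x -28.9..25.8
[319. 237.] 466 s -112.0..-66.8 x -28.0..27.1
```

View pics/top3.png

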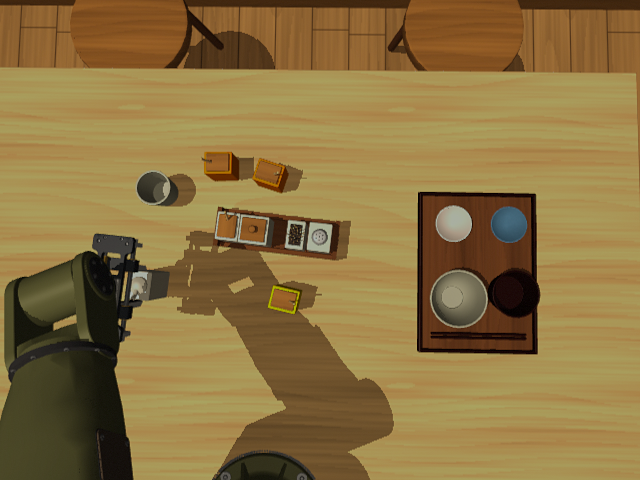

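Pepper is unmoved and the toothpick pot at (295,235) stopped at s≈-42, so it slipped in the grip. Salt and sugar are fine. The gap is about 36 mm, so I'll release the soy, put the closed fingers in the gap and push the toothpick pot from low down.

To row units: -115 mm / 800 = -0.1438, -105 mm / 800 = -0.1313.

Request:
arm_command --plan '[[[0, 0, 0, 0, 0, 0, 0.2], [0, 0, 0, 0, 0, 0, -0.3], [0, 0, 0, 0, 0, 0, -1], [0, 0, 0, 0, 0, 0, -1], [0, 0, 0, 0, 0, 0, -1], [0, 0, -0.025, 0, 0, 0, -1], [0, 0, -0.0625, 0, 0, 0, -1], [0, 0, -0.1, 0, 0, 0, -1], [0, 0, -0.1313, 0, 0, 0, -1], [0, 0, -0.1438, 0, 0, 0, -1], [0, 0, -0.1438, 0, 0, 0, -1], [0, 0, -0.1438, 0, 0, 0, -1]]]'

```text
time_s: 15.45
ee_pos: [0.4729, 0.2372, 0.1799]
eef_rot: [-3.138, 0.001, 1.473]
force: [-0.2, 0.2, -0.1]
grip_width: 0.0938
grip_force: 0.0
```

```bash
python3 -c "
from h import *
st();cad(-5,0,180)"
```

```text
15.45 caddy x,s,z [-135.1  245.7  179.9] rot [-3.1381e+00  7.0000e-04  1.4728e+00] F [-0.2  0.2 -0.1] w 93.8 g 0.0
[-252.0, 132.6, -0.4] [-0.004, 0.001, 0.01]
```

To row units: -252 mm / 800 = -0.315, 132.6 mm / 800 = 0.1658, 0.01 rad / 2 = 0.005.

Request:
arm_command --plan '[[[-0.0313, 0.0163, 0, 0, 0, 0, -1], [-0.0625, 0.0325, 0, 0, 0, 0, 0], [-0.0963, 0.05, 0, 0, 0, 0, 1], [-0.13, 0.0675, 0, 0, 0, 0, 1], [-0.1638, 0.0863, 0, 0, 0, 0, 1], [-0.1975, 0.1038, 0, 0, 0, 0, 1], [-0.2313, 0.1213, 0, 0, 0, 0.005, 1], [-0.265, 0.1388, 0, 0, 0, 0.005, 1], [-0.2938, 0.1538, 0, 0, 0, 0.005, 1], [-0.31, 0.1625, 0, -0.0015, 0, 0.005, 1], [-0.315, 0.1658, 0, -0.0015, 0, 0.005, 1], [-0.315, 0.1658, 0, -0.0015, 0, 0.005, 1]]]' --squeeze 20

```text
time_s: 16.65
ee_pos: [0.5805, -0.0262, 0.1803]
eef_rot: [-3.142, -0.0, 1.463]
force: [0.1, -0.4, -0.2]
grip_width: 0.0096
grip_force: 0.0
```

```bash
python3 -c "
from h import *
st();cad(-5,0,28)"
```

```text
16.65 caddy x,s,z [  0.2  -4.6 180.3] rot [-3.1415e+00 -1.0000e-04  1.4625e+00] F [ 0.1 -0.4 -0.2] w 9.6 g 0.0
[-0.4, -0.2, 152.3] [-0.0, -0.0, -0.0]
```

To row units: 152 mm / 800 = 0.19, 147 mm / 800 = 0.1838.

Request:
arm_command --plan '[[[0, 0, 0.025, 0, 0, 0, 1], [-0.0005, 0, 0.05, 0, 0, 0, 1], [-0.0005, 0, 0.075, 0, 0, 0, 1], [-0.0005, 0, 0.0938, 0, 0, 0, 1], [-0.0005, 0, 0.11, 0, 0, 0, 1], [-0.0005, 0, 0.1225, 0, 0, 0, 1], [-0.0005, 0, 0.135, 0, 0, 0, 1], [-0.0005, 0, 0.15, 0, 0, 0, 1], [-0.0005, 0, 0.1688, 0, 0, 0, 1], [-0.0005, 0, 0.1838, 0, 0, 0, 1], [-0.0005, 0, 0.19, 0, 0, 0, 1], [-0.0005, 0, 0.19, 0, 0, 0, 1]]]'

```text
time_s: 17.85
ee_pos: [0.5804, -0.0268, 0.0281]
eef_rot: [-3.141, -0.0, 1.463]
force: [-1.3, 1.2, -0.1]
grip_width: 0.0005
grip_force: 0.0
```

To row units: -14 mm / 800 = -0.0175, -13 mm / 800 = -0.0163.

Request:
arm_command --plan '[[[-0.0025, 0, 0, 0, 0, 0, 1], [-0.005, 0, 0, 0, 0, 0, 1], [-0.0075, 0, 0, 0, 0, 0, 1], [-0.01, 0, 0, 0, 0, 0, 1], [-0.0113, 0, 0, 0, 0, 0, 1], [-0.0125, 0, 0, 0, 0, 0, 1], [-0.0138, 0, 0, 0, 0, 0, 1], [-0.015, 0, 0, 0, 0, 0, 1], [-0.0163, 0, 0, 0, 0, 0, 1], [-0.0175, 0, 0, 0, 0, 0, 1], [-0.0175, 0, 0, 0, 0, 0, 1]]]'

```text
time_s: 18.95
ee_pos: [0.5792, -0.0408, 0.0288]
eef_rot: [3.141, -0.0, 1.463]
force: [1.1, 0.9, -1.2]
grip_width: 0.0007
grip_force: 0.6
```

```bash
python3 -c "
from h import *
st()"
```

```text
18.95 caddy x,s,z [  0.5 -19.2  28.8] rot [ 3.1409e+00 -1.0000e-04  1.4627e+00] F [ 1.1  0.9 -1.2] w 0.7 g 0.6
```

To row units: -5 mm / 800 = -0.0063, -4 mm / 800 = -0.005.

Request:
arm_command --plan '[[[-0.0013, 0, 0, 0, 0, 0, 1], [-0.0025, 0, 0, 0, 0, 0, 1], [-0.0038, 0, 0, 0, 0, 0, 1], [-0.005, 0, 0, 0, 0, 0, 1], [-0.0063, 0, 0, 0, 0, 0, 1], [-0.0063, 0, 0, 0, 0, 0, 1]]]'

```text
time_s: 19.55
ee_pos: [0.5787, -0.0458, 0.029]
eef_rot: [3.141, 0.0, 1.463]
force: [0.3, 1.6, -1.1]
grip_width: 0.0006
grip_force: 0.6
```

To row units: -2 mm / 800 = -0.0025, -1.4 mm / 800 = -0.0018.

Request:
arm_command --plan '[[[-0.0009, 0, 0, 0, 0, 0, 1], [-0.0018, 0, 0, 0, 0, 0, 1], [-0.0025, 0, 0, 0, 0, 0, 1], [-0.0025, 0, 0, 0, 0, 0, 1]]]'

```text
time_s: 19.95
ee_pos: [0.5785, -0.0476, 0.029]
eef_rot: [3.141, -0.0, 1.463]
force: [0.3, 2.7, -0.1]
grip_width: 0.0004
grip_force: 1.3
```

To row units: -1.5 mm / 800 = -0.0019, -1 mm / 800 = -0.0013.

Request:
arm_command --plan '[[[-0.0006, 0, 0, 0, 0, 0, 1], [-0.0013, 0, 0, 0, 0, 0, 1], [-0.0019, 0, 0, 0, 0, 0, 1], [-0.0019, 0, 0, 0, 0, 0, 1]]]'

```text
time_s: 20.35
ee_pos: [0.5785, -0.0477, 0.029]
eef_rot: [3.141, -0.002, 1.463]
force: [0.9, 11.4, 0.3]
grip_width: 0.0006
grip_force: 6.1
```

```bash
python3 -c "
from h import *
st();pots('4')"
```

```text
20.35 caddy x,s,z [  0.5 -26.2  29. ] rot [ 3.1407e+00 -2.1000e-03  1.4631e+00] F [ 0.9 11.4  0.3] w 0.6 g 6.1
[220. 226.] 247 s 95.4..116.9 x -27.5..26.2
[323. 238.] 412 s -117.5..-74.0 x -28.0..27.0
```

Request:
arm_command --plan '[[[0.0038, 0, 0, 0, 0, 0, 1], [0.0088, 0, 0, 0, 0, 0, 1], [0.015, 0, 0, 0, 0, 0, 1], [0.0213, 0, 0, 0, 0, 0, 1], [0.0275, 0, 0, 0, 0, 0, 1], [0.0313, 0, 0, 0, 0, 0, 1], [0.0338, 0, 0, 0, 0, 0, 1], [0.035, 0, 0, 0, 0, 0, 1], [0.035, 0, 0, 0, 0, 0, 1]]]'

```text
time_s: 21.3
ee_pos: [0.5814, -0.0213, 0.029]
eef_rot: [3.141, -0.0, 1.463]
force: [0.4, 0.2, -0.4]
grip_width: 0.0002
grip_force: 0.0
```

To row units: 2 mm / 800 = 0.0025, 1.4 mm / 800 = 0.0018.

Request:
arm_command --plan '[[[0.0009, 0, 0, 0, 0, 0, 1], [0.0018, 0, 0, 0, 0, 0, 1], [0.0025, 0, 0, 0, 0, 0, 1], [0.0025, 0, 0, 0, 0, 0, 1]]]'

```text
time_s: 21.7
ee_pos: [0.5816, -0.0193, 0.029]
eef_rot: [3.141, -0.0, 1.463]
force: [-0.1, 0.8, 0.3]
grip_width: 0.0003
grip_force: 0.0
```

To row units: 1.5 mm / 800 = 0.0019, 1 mm / 800 = 0.0013.

Request:
arm_command --plan '[[[0.0006, 0, 0, 0, 0, 0, 1], [0.0013, 0, 0, 0, 0, 0, 1], [0.0019, 0, 0, 0, 0, 0, 1], [0.0019, 0, 0, 0, 0, 0, 1]]]'

```text
time_s: 22.1
ee_pos: [0.5818, -0.0178, 0.029]
eef_rot: [3.141, 0.0, 1.463]
force: [0.7, 0.0, -0.7]
grip_width: 0.0007
grip_force: 0.0
```

```bash
python3 -c "
from h import *
st()"
```

```text
22.1 caddy x,s,z [ 0.6  3.9 29. ] rot [3.1406 0.     1.4628] F [ 0.7  0.  -0.7] w 0.7 g 0.0
```

To row units: 1.5 mm / 800 = 0.0019, 1 mm / 800 = 0.0013.

Request:
arm_command --plan '[[[0.0006, 0, 0, 0, 0, 0, 1], [0.0013, 0, 0, 0, 0, 0, 1], [0.0019, 0, 0, 0, 0, 0, 1], [0.0019, 0, 0, 0, 0, 0, 1]]]'

```text
time_s: 22.5
ee_pos: [0.5818, -0.0177, 0.029]
eef_rot: [3.141, 0.002, 1.463]
force: [-2.1, -10.0, 0.4]
grip_width: 0.0006
grip_force: 5.2
```

To row units: 1 mm / 800 = 0.0013, 0.5 mm / 800 = 0.0006.

Request:
arm_command --plan '[[[0.0006, 0, 0, 0, 0, 0, 1], [0.0013, 0, 0, 0, 0, 0, 1], [0.0013, 0, 0, 0, 0, 0, 1]]]'

```text
time_s: 22.8
ee_pos: [0.5818, -0.0177, 0.0291]
eef_rot: [3.141, 0.003, 1.462]
force: [-3.8, -16.4, 2.3]
grip_width: 0.0006
grip_force: 8.5
```

To row units: 1 mm / 800 = 0.0013, 0.5 mm / 800 = 0.0006.

Request:
arm_command --plan '[[[0.0006, 0, 0, 0, 0, 0, 1], [0.0013, 0, 0, 0, 0, 0, 1], [0.0013, 0, 0, 0, 0, 0, 1]]]'

```text
time_s: 23.1
ee_pos: [0.5818, -0.0177, 0.0293]
eef_rot: [3.141, 0.005, 1.462]
force: [-4.7, -23.2, 3.4]
grip_width: 0.0002
grip_force: 11.9
```

To row units: -152 mm / 800 = -0.19, -150 mm / 800 = -0.1875.

Request:
arm_command --plan '[[[-0.0075, 0, 0, 0, 0, 0, 1], [-0.015, 0, 0, 0, 0, 0, 1], [-0.0213, 0, 0, 0, 0, 0, 1], [-0.0225, 0, 0, 0, 0, 0, 1], [-0.0225, 0, -0.025, 0, 0, 0, 1], [-0.0225, 0, -0.0625, 0, 0, 0, 1], [-0.0225, 0, -0.1, 0, 0, 0, 1], [-0.0225, 0, -0.1375, 0, 0, 0, 1], [-0.0225, 0, -0.1688, 0, 0, 0, 0], [-0.0225, 0, -0.1875, 0, 0, 0, -1], [-0.0225, 0, -0.19, 0, 0, 0, -1], [-0.0225, 0, -0.19, 0, 0, 0, -1]]]'

```text
time_s: 24.3
ee_pos: [0.58, -0.0321, 0.1806]
eef_rot: [3.141, -0.0, 1.463]
force: [1.1, 0.2, -0.7]
grip_width: 0.029
grip_force: 0.0
```

```bash
python3 -c "
from h import *
st();go(473.4,237.5,180,np.radians(84.4))"
```

```text
24.3 caddy x,s,z [  0.3 -10.5 180.6] rot [ 3.1407e+00 -1.0000e-04  1.4630e+00] F [ 1.1  0.2 -0.7] w 29.0 g 0.0
[256.5, -135.0, 0.5] [0.001, -0.0, -0.01]
```

To row units: 256.5 mm / 800 = 0.3206, -135 mm / 800 = -0.1688, -0.01 rad / 2 = -0.005.

Request:
arm_command --plan '[[[0.0313, -0.0163, 0, 0, 0, 0, -1], [0.065, -0.0338, 0, 0, 0, 0, -1], [0.0988, -0.0513, 0, 0, 0, 0, -1], [0.1325, -0.0688, 0, 0, 0, 0, -1], [0.1663, -0.0875, 0, 0, 0, 0, -1], [0.2, -0.105, 0, 0, 0, 0, -1], [0.2338, -0.1225, 0, 0, 0, -0.005, -1], [0.2675, -0.14, 0, 0, 0, -0.005, -1], [0.2988, -0.1563, 0, 0, 0, -0.005, -1], [0.315, -0.165, 0, 0, 0, -0.005, -1], [0.3206, -0.1688, 0, 0, 0, -0.005, -1], [0.3206, -0.1688, 0, 0, 0, -0.005, -1]]]'

```text
time_s: 25.5
ee_pos: [0.4734, 0.2372, 0.1804]
eef_rot: [3.141, 0.0, 1.473]
force: [-0.3, 0.5, -0.2]
grip_width: 0.0939
grip_force: 0.0
```

```bash
python3 - <<'E'
from h import *
st();go(473.4,237.5,66,np.radians(84.4));pots('5')
d=np.load("top5.npy");P=cloud("top",d);roi=np.zeros((480,640),bool);roi[250:330,115:200]=1
for o in rect(P,roi&(d>0),.1,.112): print(*o)
E
```

```text
25.5 caddy x,s,z [-134.7  245.7  180.4] rot [3.1412e+00 4.0000e-04 1.4733e+00] F [-0.3  0.5 -0.2] w 93.9 g 0.0
[0.4, -0.1, 114.4] [0.0, 0.0, 0.0]
[242. 228.] 1377 s 14.1..115.6 x -28.1..26.4
[311. 237.] 938 s -116.5..-36.2 x -28.5..26.4
[139. 284.] 544 [473.4 237.4] [47.5 55.5] 83.4 103.9
```

To row units: 114.4 mm / 800 = 0.143, 111 mm / 800 = 0.1388.

Request:
arm_command --plan '[[[0, 0, 0.025, 0, 0, 0, -1], [0.0004, 0, 0.0625, 0, 0, 0, -1], [0.0004, 0, 0.1, 0, 0, 0, -1], [0.0004, 0, 0.125, 0, 0, 0, -1], [0.0004, 0, 0.1388, 0, 0, 0, -1], [0.0004, 0, 0.143, 0, 0, 0, -1], [0.0004, 0, 0.143, 0, 0, 0, -0.5], [0.0004, 0, 0.143, 0, 0, 0, 0], [0.0004, 0, 0.143, 0, 0, 0, 0.3], [0.0004, 0, 0.143, 0, 0, 0, 0.6], [0.0004, 0, 0.143, 0, 0, 0, 0.6], [0.0004, 0, 0.143, 0, 0, 0, 0.6]]]' --squeeze 25

```text
time_s: 26.75
ee_pos: [0.4738, 0.2377, 0.0667]
eef_rot: [3.14, -0.0, 1.473]
force: [0.6, -1.0, 2.0]
grip_width: 0.0555
grip_force: 25.0
```

To row units: -130 mm / 800 = -0.1625, -128 mm / 800 = -0.16.

Request:
arm_command --plan '[[[0, 0, 0, 0, 0, 0, 0.6], [0, 0, -0.0125, 0, 0, 0, 0.6], [0, 0, -0.0313, 0, 0, 0, 0.6], [0, 0, -0.0563, 0, 0, 0, 0.6], [0, 0, -0.0813, 0, 0, 0, 0.6], [0, 0, -0.1063, 0, 0, 0, 0.6], [0, 0, -0.1313, 0, 0, 0, 0.6], [0, 0, -0.15, 0, 0, 0, 0.6], [0, 0, -0.16, 0, 0, 0, 0.6], [0, 0, -0.1625, 0, 0, 0, 0.6], [0, 0, -0.1625, 0, 0, 0, 0.6]]]'

```text
time_s: 27.85
ee_pos: [0.4732, 0.2375, 0.196]
eef_rot: [3.141, 0.0, 1.473]
force: [0.6, 0.1, -4.9]
grip_width: 0.0552
grip_force: 25.0
```

```bash
python3 -c "
from h import *
st();cad(-11.1,0,196)
d=cams.camera('top')[1];P=cloud('top',d);roi=np.zeros((480,640),bool);roi[200:340,60:220]=1
for o in rect(P,roi&(d>0),.21,.245): print(*o)
"
```

```text
27.85 caddy x,s,z [-134.9  246.   196. ] rot [3.1413e+00 4.0000e-04 1.4728e+00] F [ 0.6  0.1 -4.9] w 55.2 g 25.0
[-258.5, 132.3, 0.1] [0.0, 0.0, 0.01]
[111. 288.] 1061 [472.2 236.9] [47.1 79.2] 85.8 233.0
```

To row units: -258 mm / 800 = -0.3225, -215 mm / 800 = -0.2688, 0.01 rad / 2 = 0.005.

Request:
arm_command --plan '[[[-0.01, 0.005, -0.0125, 0, 0, 0, 0.6], [-0.035, 0.0175, -0.0225, 0, 0, 0, 0.6], [-0.0663, 0.0338, -0.025, 0, 0, 0, 0.6], [-0.1, 0.0513, -0.025, 0, 0, 0, 0.6], [-0.1338, 0.0688, -0.025, 0, 0, 0, 0.6], [-0.1675, 0.0863, -0.025, 0, 0, 0, 0.6], [-0.2013, 0.1038, -0.025, 0, 0, 0.0025, 0.6], [-0.235, 0.1213, -0.025, 0, 0, 0.005, 0.6], [-0.2688, 0.1388, -0.025, 0, 0, 0.005, 0.6], [-0.2975, 0.1525, -0.025, 0, 0, 0.005, 0.6], [-0.315, 0.1613, -0.025, 0, 0, 0.005, 0.6], [-0.3225, 0.1654, -0.025, 0, 0, 0.005, 0.6]]]'

```text
time_s: 29.1
ee_pos: [0.5801, -0.0335, 0.2165]
eef_rot: [3.141, 0.0, 1.461]
force: [-0.0, 0.2, -4.9]
grip_width: 0.055
grip_force: 25.0
```

Request:
arm_command --plan '[[[-0.0006, 0, 0, 0, 0, 0, 0.6], [-0.0006, 0, 0, 0, 0, 0, 0.6], [-0.0006, 0, 0, 0, 0, 0, 0.6]]]'

```text
time_s: 29.4
ee_pos: [0.5797, -0.0317, 0.2167]
eef_rot: [3.141, -0.0, 1.464]
force: [-0.3, 0.0, -5.0]
grip_width: 0.0554
grip_force: 25.0
```

```bash
python3 - <<'E'
from h import *
st();cad(-11.1,0,170)
for n in("top","scene"):
    p,d=cams.camera(n);cv2.imwrite(f"pics/{n}6.png",p);np.save(f"{n}6.npy",d)
cv2.imwrite("pics/scene6c.png",cv2.resize(p[120:300,270:460],None,fx=3.2,fy=3.2,interpolation=cv2.INTER_CUBIC))
E
```

```text
29.4 caddy x,s,z [ -0.  -10.1 216.7] rot [ 3.1405e+00 -2.0000e-04  1.4639e+00] F [-0.3  0.  -5. ] w 55.4 g 25.0
[-1.0, -0.0, 46.7] [0.001, -0.0, 0.001]
```

View pics/scene6c.png

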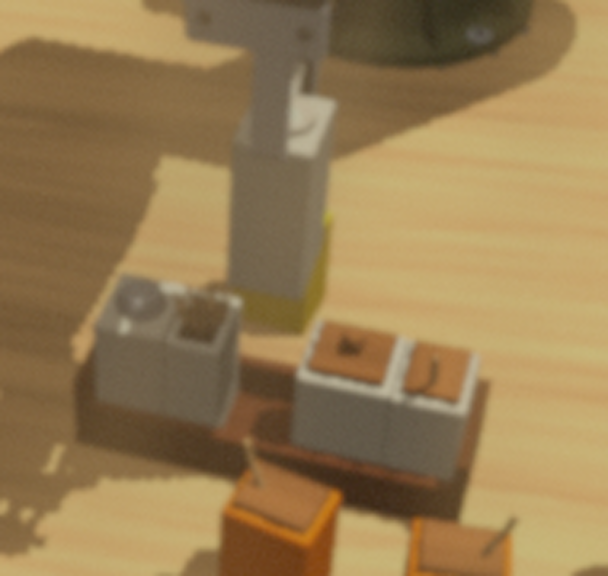

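```bash
python3 - <<'E'
from h import *
S=cloud("scene",np.load("scene6.npy"));r=S[...,:2]*1000-C;s=r@ey;X=r@ex;z=S[...,2]*1000
for n,zr,sr in(("soy",(158,185),(-60,40)),("left",(50,85),(5,130)),("right",(50,85),(-130,-20))):
    m=(X>20)&(X<36)&(z>zr[0])&(z<zr[1])&(s>sr[0])&(s<sr[1])
    e=[];
    for v in np.unique(np.where(m)[0]):
        q=s[v][m[v]]
        if len(q)>8:e.append((q.min(),q.max()))
    e=np.array(e);print(n,len(e),np.round(np.median(e,0),1),np.round(e.std(0),1),np.median(X[m]))
E
```

```text
soy 13 [-29.7  14. ] [7.4 8.3] 27.9139311904852
left 21 [ 16.7 117.3] [30.8 27.3] 27.981102484229865
right 17 [-115.   -34.9] [21.2 19.5] 27.68757144412091
```

Request:
arm_command --plan '[[[-0.0013, 0, 0, 0, 0, 0, 0.6], [-0.0013, 0, 0.0125, 0, 0, 0, 0.6], [-0.0013, 0, 0.0313, 0, 0, 0, 0.6], [-0.0013, 0, 0.0475, 0, 0, 0, 0.6], [-0.0013, 0, 0.0563, 0, 0, 0, 0.6], [-0.0013, 0, 0.06, 0, 0, 0, 0.6], [-0.0013, 0, 0.06, 0, 0, 0, 0.6], [-0.0013, 0, 0.06, 0, 0, 0, 0.6]]]'

```text
time_s: 30.3
ee_pos: [0.58, -0.0336, 0.1691]
eef_rot: [3.14, 0.0, 1.463]
force: [-0.8, -0.5, -4.4]
grip_width: 0.0553
grip_force: 25.0
```

```bash
python3 -c "
from h import *
st();cad(-11.1,0,158)"
```

```text
30.3 caddy x,s,z [  0.5 -12.  169.1] rot [3.1398 0.     1.4628] F [-0.8 -0.5 -4.4] w 55.3 g 25.0
[0.9, -0.5, 11.1] [0.002, 0.0, 0.0]
```

To row units: 10 mm / 800 = 0.0125, 8 mm / 800 = 0.01, 0.001 rad / 2 = 0.0005.

Request:
arm_command --plan '[[[0.0011, -0.0005, 0, 0.0005, 0, 0, 0.6], [0.0011, -0.0005, 0, 0.0005, 0, 0, 0.6], [0.0011, -0.0005, 0.0025, 0.0005, 0, 0, 0.6], [0.0011, -0.0005, 0.005, 0.0005, 0, 0, 0.6], [0.0011, -0.0005, 0.0075, 0.0005, 0, 0, 0.6], [0.0011, -0.0005, 0.01, 0.0005, 0, 0, 0.6], [0.0011, -0.0005, 0.0125, 0.0005, 0, 0, 0.6], [0.0011, -0.0005, 0.0125, 0.0005, 0, 0, 0.6]]]'

```text
time_s: 31.1
ee_pos: [0.5793, -0.0326, 0.1582]
eef_rot: [-3.141, 0.0, 1.463]
force: [-0.1, -0.3, -4.1]
grip_width: 0.0552
grip_force: 25.0
```

To row units: 5 mm / 800 = 0.0063, 4 mm / 800 = 0.005.

Request:
arm_command --plan '[[[0, 0, 0.0013, 0, 0, 0, 0.6], [0, 0, 0.0025, 0, 0, 0, 0.6], [0, 0, 0.0038, 0, 0, 0, 0.6], [0, 0, 0.005, 0, 0, 0, 0.6], [0, 0, 0.0063, 0, 0, 0, 0.6], [0, 0, 0.0063, 0, 0, 0, 0.6]]]'

```text
time_s: 31.7
ee_pos: [0.5794, -0.0326, 0.1534]
eef_rot: [-3.141, -0.0, 1.463]
force: [0.4, 0.2, -4.5]
grip_width: 0.0553
grip_force: 25.0
```

```bash
python3 -c "
from h import *
st();cad(-11.1,0,140)"
```

```text
31.7 caddy x,s,z [ -0.2 -11.1 153.4] rot [-3.1413 -0.      1.4628] F [ 0.4  0.2 -4.5] w 55.3 g 25.0
[0.0, 0.2, 13.4] [-0.0, -0.0, 0.0]
```

Soy's foot is about 8 mm into the gap with no contact force. I'll keep lowering it.

To row units: 20 mm / 800 = 0.025, 18 mm / 800 = 0.0225.

Request:
arm_command --plan '[[[0, 0, 0.0025, 0, 0, 0, 0.6], [0, 0, 0.005, 0, 0, 0, 0.6], [0, 0, 0.0075, 0, 0, 0, 0.6], [0, 0, 0.01, 0, 0, 0, 0.6], [0, 0, 0.0125, 0, 0, 0, 0.6], [0, 0, 0.015, 0, 0, 0, 0.6], [0, 0, 0.0175, 0, 0, 0, 0.6], [0, 0, 0.02, 0, 0, 0, 0.6], [0, 0, 0.0225, 0, 0, 0, 0.6], [0, 0, 0.025, 0, 0, 0, 0.6], [0, 0, 0.025, 0, 0, 0, 0.6]]]'

```text
time_s: 32.8
ee_pos: [0.5794, -0.0326, 0.1333]
eef_rot: [-3.141, 0.0, 1.463]
force: [-0.5, 0.1, -4.7]
grip_width: 0.0555
grip_force: 25.0
```

To row units: 25 mm / 800 = 0.0313, 22.5 mm / 800 = 0.0281.

Request:
arm_command --plan '[[[0, 0, 0.0031, 0, 0, 0, 0.6], [0, 0, 0.0063, 0, 0, 0, 0.6], [0, 0, 0.0094, 0, 0, 0, 0.6], [0, 0, 0.0125, 0, 0, 0, 0.6], [0, 0, 0.0156, 0, 0, 0, 0.6], [0, 0, 0.0188, 0, 0, 0, 0.6], [0, 0, 0.0219, 0, 0, 0, 0.6], [0, 0, 0.025, 0, 0, 0, 0.6], [0, 0, 0.0281, 0, 0, 0, 0.6], [0, 0, 0.0313, 0, 0, 0, 0.6], [0, 0, 0.0313, 0, 0, 0, 0.6]]]'

```text
time_s: 33.9
ee_pos: [0.5793, -0.0326, 0.1082]
eef_rot: [-3.141, -0.0, 1.463]
force: [-0.2, 0.3, -5.0]
grip_width: 0.0553
grip_force: 25.0
```

To row units: 27 mm / 800 = 0.0338, 25 mm / 800 = 0.0313.

Request:
arm_command --plan '[[[0, 0, 0.0031, 0, 0, 0, 0.6], [0, 0, 0.0063, 0, 0, 0, 0.6], [0, 0, 0.0094, 0, 0, 0, 0.6], [0, 0, 0.0125, 0, 0, 0, 0.6], [0, 0, 0.0156, 0, 0, 0, 0.6], [0, 0, 0.0188, 0, 0, 0, 0.6], [0, 0, 0.0219, 0, 0, 0, 0.6], [0, 0, 0.025, 0, 0, 0, 0.6], [0, 0, 0.0281, 0, 0, 0, 0.6], [0, 0, 0.0313, 0, 0, 0, 0.6], [0, 0, 0.0338, 0, 0, 0, 0.6], [0, 0, 0.0338, 0, 0, 0, 0.6]]]'

```text
time_s: 35.1
ee_pos: [0.5793, -0.0326, 0.0812]
eef_rot: [-3.141, -0.0, 1.463]
force: [-0.2, -0.2, -3.9]
grip_width: 0.0551
grip_force: 25.0
```

To row units: 3.5 mm / 800 = 0.0044, 3 mm / 800 = 0.0038.

Request:
arm_command --plan '[[[0, 0, 0.0013, 0, 0, 0, 0.6], [0, 0, 0.0025, 0, 0, 0, 0.6], [0, 0, 0.0038, 0, 0, 0, 0.6], [0, 0, 0.0044, 0, 0, 0, 0.6], [0, 0, 0.0044, 0, 0, 0, 0.6]]]'

```text
time_s: 35.6
ee_pos: [0.5795, -0.0327, 0.078]
eef_rot: [-3.142, -0.0, 1.463]
force: [-0.2, -0.5, -3.6]
grip_width: 0.0555
grip_force: 25.0
```

To row units: 0.8 mm / 800 = 0.001, 0.4 mm / 800 = 0.0005.

Request:
arm_command --plan '[[[0, 0, 0.0005, 0, 0, 0, 0.6], [0, 0, 0.001, 0, 0, 0, 0.6], [0, 0, 0.001, 0, 0, 0, 0.6]]]'

```text
time_s: 35.9
ee_pos: [0.5795, -0.0326, 0.0772]
eef_rot: [-3.142, -0.0, 1.463]
force: [-0.1, -0.0, -4.3]
grip_width: 0.0555
grip_force: 25.0
```

To row units: 0.6 mm / 800 = 0.0008, 0.3 mm / 800 = 0.0004.

Request:
arm_command --plan '[[[0, 0, 0.0004, 0, 0, 0, 0.6], [0, 0, 0.0008, 0, 0, 0, 0.6], [0, 0, 0.0008, 0, 0, 0, 0.6]]]'

```text
time_s: 36.2
ee_pos: [0.5796, -0.0327, 0.0768]
eef_rot: [3.141, 0.0, 1.463]
force: [-0.3, 0.3, -3.7]
grip_width: 0.0553
grip_force: 25.0
```

To row units: 0.6 mm / 800 = 0.0008, 0.3 mm / 800 = 0.0004.

Request:
arm_command --plan '[[[0, 0, 0.0004, 0, 0, 0, 0.6], [0, 0, 0.0008, 0, 0, 0, 0.6], [0, 0, 0.0008, 0, 0, 0, 0.6]]]'

```text
time_s: 36.5
ee_pos: [0.5797, -0.0327, 0.0767]
eef_rot: [3.141, 0.0, 1.463]
force: [-1.8, -0.7, 5.7]
grip_width: 0.0555
grip_force: 25.0
```

To row units: -135 mm / 800 = -0.1688, -130 mm / 800 = -0.1625.

Request:
arm_command --plan '[[[0, 0, -0.0005, 0, 0, 0, 0.3], [0, 0, -0.0005, 0, 0, 0, 0], [0, 0, -0.0005, 0, 0, 0, -0.4], [0, 0, -0.0005, 0, 0, 0, -0.8], [0, 0, -0.0005, 0, 0, 0, -0.8], [0, 0, -0.0005, 0, 0, 0, -0.8], [0, 0, -0.025, 0, 0, 0, -0.8], [0, 0, -0.0625, 0, 0, 0, -0.8], [0, 0, -0.1063, 0, 0, 0, -0.8], [0, 0, -0.1438, 0, 0, 0, -0.8], [0, 0, -0.1625, 0, 0, 0, -0.8], [0, 0, -0.1688, 0, 0, 0, -0.8]]]'

```text
time_s: 37.7
ee_pos: [0.58, -0.0327, 0.2129]
eef_rot: [3.139, -0.0, 1.463]
force: [-0.2, 0.2, -0.7]
grip_width: 0.0842
grip_force: 0.0
```

To row units: 200 mm / 800 = 0.25, 190 mm / 800 = 0.2375.

Request:
arm_command --plan '[[[0.0188, -0.0125, 0, 0, 0, 0, -0.8], [0.05, -0.0338, 0, 0, 0, 0, -0.8], [0.0825, -0.055, 0, 0, 0, 0, -0.8], [0.115, -0.0775, 0, 0, 0, 0, -0.8], [0.1475, -0.0988, 0, 0, 0, 0, -0.8], [0.18, -0.12, 0, 0, 0, 0, -0.8], [0.2125, -0.1375, 0, 0, 0, 0, -0.8], [0.2375, -0.15, 0, 0, 0, 0, -0.8], [0.25, -0.1563, 0, 0, 0, 0, -0.8], [0.25, -0.1563, 0, 0, 0, 0, -0.8]]]'

```text
time_s: 38.7
ee_pos: [0.4759, 0.1806, 0.2103]
eef_rot: [-3.141, 0.0, 1.465]
force: [-1.2, -0.0, -0.4]
grip_width: 0.0848
grip_force: 0.0
```

```bash
python3 - <<'E'
from h import *
st();pots('7');p=cv2.imread("pics/top7.png");d=np.load("top7.npy");P=cloud("top",d)
r=P[...,:2]*1000-C;m=(abs(r@ex)<40)&(abs(r@ey)<125)
for o in rect(P,m,.104,.12): print(*o)
cv2.imwrite("pics/c7.png",cv2.resize(p[140:320,190:360],None,fx=3.2,fy=3.2,interpolation=cv2.INTER_CUBIC))
E
```

```text
38.7 caddy x,s,z [-126.1  189.8  210.3] rot [-3.1405e+00  4.0000e-04  1.4647e+00] F [-1.2 -0.  -0.4] w 84.8 g 0.0
[241. 228.] 1353 s 16.1..115.8 x -28.2..26.3
[311. 237.] 954 s -116.5..-33.9 x -28.3..26.5
[279. 231.] 508 [578.6 -32.5] [46.5 55.8] 83.7 113.4
[252. 229.] 42 [584.1  20.9] [11.7 13.9] 1.4 108.0
[321. 237.] 161 [ 570.3 -114.1] [27.5 27.1] 0.6 107.7
```

View pics/c7.png

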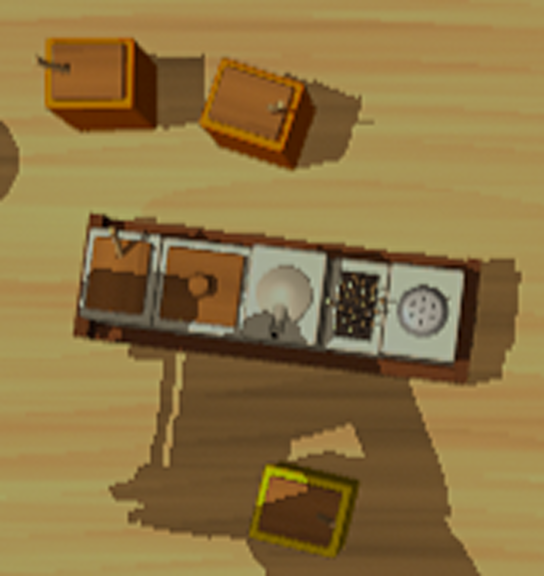

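The crop shows the soy (crop 285,295; image 279,231) standing between salt and pick. Its top is at 113.4 mm (expected 114), and it is square to the caddy and on its centre line. All five pots are upright in the row, so I'm handing in.

```bash
python3 -c "
from station import ctrl
print(ctrl.hand_in())"
```

```text
the job is handed in; nothing more can be done
None
```

The soy dispenser is back in the caddy between the toothpick pot and the knob-lidded pot, square and on the floor by the last camera check, and the job was handed in at about 39 s; no verdict came back.

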